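# Slide the splined hub onto the drive stub

## Task

Fit the hub with the cross-shaped bore onto the upright splined stub of the bench drive: turn it until its four slots line up with the four splines, then lower it, without dropping it, until it sits fully home and flat on the drive's base. Leave the look-alike hub with the plain round bore where it stands.

Things in the scene. Friction and masses are not known exactly. Their poses are not given: they have to be found in the camera images.
- hub_center (a point): Centre of the loose aluminium splined hub, 48 mm tall, 0.2 kg: a square boss 52 x 52 mm, gripped across its flats above a 66 x 66 mm flange (the lowest 8 mm). Its through bore is a cross: two slots 14 wide, 42 long, along its x and y, which are square to the flats. z up. Any quarter turn fits the stub. When home on the drive this point is 24 mm above stub_foot.
- stub_foot (a point): Foot of the fixed steel stub, on its axis, on top of the round dark steel base (110 mm across, 18 thick). The stub rises 40 mm along z: core 12 mm thick, four splines 8 mm wide reaching 17 mm from the axis along +x, -x, +y, -y, each in line with a screw head on the base; its top 12 mm are tapered and rounded. The hub has 3 mm play all round and about 12 degrees either way.
- round_hub_center (a point): Centre (half-way up) of the look-alike hub: same outside shape, size and material as the splined hub, but with a plain round bore of 20 mm, which does not go over the stub. z up. It stays where it is.
There are look-alikes about, which are no part of the job. What is shaped like the part that bears hub_center but pink or turquoise is not meant.

How it is judged:
At the end, for the whole second after the job is handed in: The splined hub is at rest on the stub: its centre within 10 mm of the stub's axis and 18 to 30 mm above the base's top (24 mm when home), tilted less than 7 degrees; the round-bored hub is within 30 mm of where it started (horizontal distance between hub_center and stub_foot below 0.01 m and z of hub_center in the frame of stub_foot between 0.018 and 0.03 m and angle between hub_center's own z axis and vertical below 0.12 rad and linear speed of splined_hub below 0.02 m/s and distance of round_hub_center from where it was at the start of the episode below 0.03 m); the robot touches nothing.
It fails at once if the look-alike hub was moved by more than 30 mm (distance of round_hub_center from where it was at the start of the episode above 0.03 m).
It fails at once if the hub was dropped onto the stub (faster than 0.65 m/s, a fall of more than about 20 mm) (linear speed of splined_hub above 0.65 m/s and horizontal distance between hub_center and stub_foot below 0.03 m and z of hub_center in the frame of stub_foot below 0.09 m).
It also fails if it takes over 48 s, if anything falls off the work surface, if the arm or the gripper's body presses on something with over 40 N, if the wrist force passes 120 N, or if a joint passes its speed limit or range.

## Robot

A 7-joint arm with a two-finger parallel gripper is mounted at the origin on a cart in front of the work surface, level with it; the furniture and walls round the work are solid. World frame = base frame: x ahead of the robot, y to its left, z up, the work surface at z = 0. Lengths are in m, angles in rad, forces in N, time in s.
With the tool pointing down it reaches from about 0.425 to 0.8 m from the base axis. Payload 8.3 kg.
Tool frame: the origin (TCP) lies on the centre line of the jaws, within the pads' length; the fingertips stand 17 mm ahead of it and the grasp point (between the pads) lies 2 mm behind it; z points along the fingers, y is the line along which they close (so a half turn about z gives the same grasp; the last joint's range is limited). The gripper opens to 85 mm and grips with 20 to 120 N. Pads are 22 mm wide; open, the fingers measure 114 mm over their backs; the gripper's body (76 mm by 85 mm) begins 54 mm behind the grasp point. The pads swing forward as they close: fully open they stand 13 mm farther back than shut.
Start: joints at [-0.063, 0.383, 0.016, 1.37, -0.006, 1.388, -0.046], TCP at [0.625, 0, 0.248] pointing down, gripper open.
Joint ranges: [-2.95, 2.95], [-0.25, 2.06], [-1.52, 1.56], [0.18, 2.33], [-1.44, 4.58], [0.02, 2.06], [-3.01, 3.01]. Speed limits (rad/s): [2.39, 2.39, 3.01, 3.01, 3.14, 3.14, 3.14].

## Interface

Orientations are given as a unit quaternion [x, y, z, w].
In Python, from cell import get_obs, cams, bot gives the robot as it stands.
- The arm moves only by the tool play_rows, never from a script. Its argument "motion" is a list of rows, each a list of 5 numbers: the finger opening in mm, from 0 to 85.4, then the shift along the tool's x, y, z in units of 50 mm (1.0 is 50 mm), then the turn about the tool's z in units of 10 degrees (1.0 is 10 degrees). A call has 1 to 12 rows; each row shifts and turns the commanded pose from where the row before left it, along the tool's axes as they then stand; what a row does not reach is not made up. A row lasts 1/8 s, in which the tool goes at most 62.5 mm and 10.7 degrees, less where a joint would pass 70% of its speed; a pose out of reach is approached as far as the arm can. A call is refused whole if a number of a shift passes 1 or a number of a turn 1, either way. A call with a gripper value outside its range is refused whole. The fingers move at their own pace and stop on an object; "newtons" is the grip in N (left out, the last holds). Time passes only in rows, so rows that do not move let the fingers close. It gives the time, the measured TCP pose, the force, the opening and the grip force at its end, in the units of the state.
- get_obs(): the state, without advancing time (a new reading comes with each control period).
- cams.camera(name): name is "scene" or "side" or "wrist"; returns a dict with "image" (384x512x3 uint8, red, green, blue), "z_map" (384x512 float32, m along the optical axis (not along the pixel's ray), 0 where there is no reading), "vfov" (degrees; the focal length in pixels is half the picture's height over the tangent of half this angle, whatever the lens; pixels are square), "cx", "cy" (the principal point, pixels), "T" (4x4, takes a point from camera to world coordinates); the wrist camera has in their place "mount" (4x4, takes a point from camera to tool coordinates, whose origin is the TCP and whose axes are the flange's). Camera axes: x right, y down, z forward; pixel columns grow to the right and rows downward; lengths in m; the calibration is good to about 2 mm. A picture is of the moment at which its call begins: read the wrist's pose just before it.
- bot.finish_job(): hands the job in; it is judged then, once.
The state is a dict: "time": time; "qpos": joint angles; "dq": joint speeds; "joint_efforts": joint torques, N m; "ee_pos": TCP position; "tool_rot": TCP orientation; "wrist_force": force on the tool from outside, world axes, zero at the start; "torque": the same for the moment, N m; "gripper_width": finger opening in m; "finger_force": force on a finger pad.
Only numpy, scipy, OpenCV 4.12 (cv2) and the standard library are available. Lean on these libraries where they do the work, as an engineer would, in place of code of your own. Each camera call takes 0.05 s, during which the arm holds its last target. There are 200 camera calls.

## Working session

There is one attempt and no reset: what is moved stays moved. The work goes in short steps, Python scripts to look and compute and a tool call to move; the robot and the scene stay as the last step left them, time stands still between calls to the robot, and variables do not carry over. Pictures are saved under pics/ and viewed, at most 10 in all, crops included, and the job is handed in when it is done.

Besides the shell and the picture viewer there is one more tool, called after "Emit:" as name([rows], argument=value, ...), one row to a line, values as JSON. play_rows: Moves the arm, as the interface text tells. Its arguments: {"type":"object","properties":{"motion":{"type":"array","items":{"type":"array","items":{"type":"number"}}},"newtons":{"type":"number"}},"required":["motion"]}

```bash
mkdir -p pics; cat > h.py <<'E'
import numpy as np,cv2
from cell import get_obs,cams,bot
from scipy.spatial.transform import Rotation as R
def cam(n):
    o=get_obs(); d=cams.camera(n)
    if n=='wrist':
        T=np.eye(4);T[:3,:3]=R.from_quat(o['tool_rot']).as_matrix();T[:3,3]=o['ee_pos'];d['T']=T@d['mount']
    return d
def pts(d):
    z=d['z_map'];h,w=z.shape;f=h/2/np.tan(np.radians(d['vfov'])/2)
    v,u=np.mgrid[:h,:w]
    P=np.stack([(u-d['cx'])/f*z,(v-d['cy'])/f*z,z],-1)
    return P@d['T'][:3,:3].T+d['T'][:3,3]
def save(n,im): cv2.imwrite('pics/'+n+'.png',im[...,::-1])
E
python3 - <<'E'
from h import *
o=get_obs();print({k:np.round(v,3) for k,v in o.items()})
D={n:cam(n) for n in('scene','side','wrist')}
for n,d in D.items():
    np.savez('/tmp/'+n,P=pts(d),im=d['image']);print(n,d['T'].round(2).tolist())
save('all',np.vstack([np.hstack([D['scene']['image'],D['side']['image']])])[::1,::1][:, :] if 0 else cv2.resize(np.vstack([np.hstack([D['scene']['image'],D['side']['image']]),np.hstack([D['wrist']['image'],0*D['wrist']['image']])]),(800,600)))
E
```

```text
{'time': np.float64(0.0), 'qpos': array([-0.063,  0.384,  0.016,  1.371, -0.006,  1.388, -0.047]), 'dq': array([ 0.001,  0.   ,  0.   ,  0.002,  0.   , -0.001,  0.001]), 'joint_efforts': array([-0.0000e+00, -6.2759e+01,  8.4400e-01, -3.7183e+01,  1.7000e-02,
        1.4000e-02, -0.0000e+00]), 'ee_pos': array([0.625, 0.   , 0.247]), 'tool_rot': array([ 0.707,  0.707, -0.001, -0.001]), 'wrist_force': array([ 0.591, -0.049,  0.146]), 'torque': array([ 0.042, -0.045,  0.002]), 'finger_force': np.float64(0.0), 'gripper_width': np.float64(0.086)}
scene [[-0.7, -0.54, 0.46, 0.08], [-0.71, 0.53, -0.46, 0.48], [0.0, -0.65, -0.76, 0.72], [0.0, 0.0, 0.0, 1.0]]
side [[0.97, -0.08, 0.24, 0.29], [-0.25, -0.41, 0.87, -0.67], [0.03, -0.91, -0.42, 0.43], [0.0, 0.0, 0.0, 1.0]]
wrist [[1.0, -0.0, -0.0, 0.62], [-0.0, -0.95, -0.31, 0.08], [-0.0, 0.31, -0.95, 0.37], [0.0, 0.0, 0.0, 1.0]]
```

View pics/all.png

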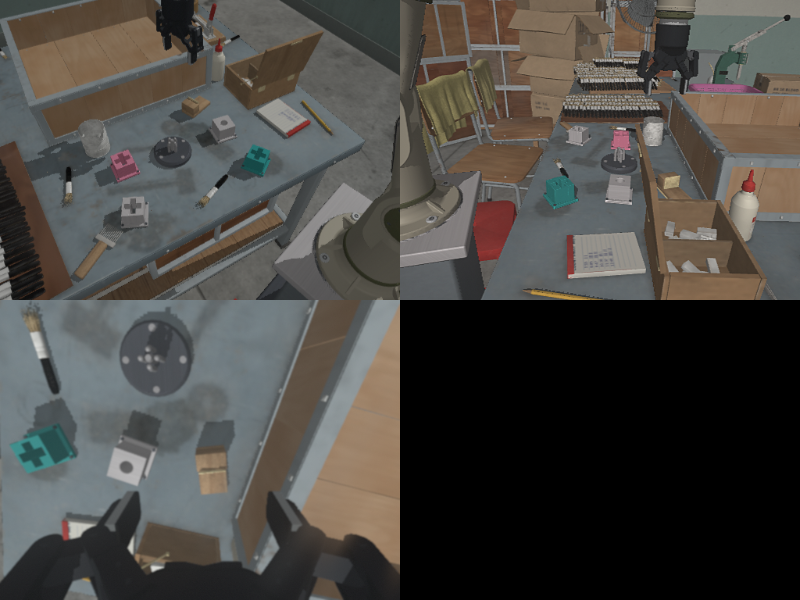

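The montage shows the candidate hubs in the scene view, in full-image pixels:
- Grey with a cross bore at about (172,268).
- Grey with a round bore at (284,164).
- Pink at (157,212).
- Turquoise at (329,204).

The grey cross-bore hub at (172,268) fits the description. The drive is at (220,192). Next I'll confirm with a crop and measure.

```bash
python3 - <<'E'
from h import *
S=np.load('/tmp/scene.npz');W=np.load('/tmp/wrist.npz')
def at(P,u,v): return P[v-1:v+2,u-1:u+2].reshape(-1,3).mean(0).round(4)
P=S['P']
for n,(u,v) in dict(cross=(172,268),rnd=(284,164),base=(205,195)).items(): print(n,at(P,u,v))
def top(P,c,zlo,zhi,r):
    m=(abs(P[...,2]-(zlo+zhi)/2)<(zhi-zlo)/2)&(np.hypot(P[...,0]-c[0],P[...,1]-c[1])<r)
    return P[m]
for n,P,c in(('cross',S['P'],at(S['P'],172,262)),('rnd',S['P'],at(S['P'],284,160)),('rndW',W['P'],at(S['P'],284,160))):
    q=top(P,c,.043,.053,.05)
    (a,b),s,ang=cv2.minAreaRect((q[:,:2]*1000).astype(np.float32));print(n,len(q),a,b,s,ang,np.median(q[:,2]))
c=at(S['P'],205,195)
for n,P in(('S',S['P']),('W',W['P'])):
    q=top(P,c,.013,.023,.13)
    print('base',n,len(q),cv2.minEnclosingCircle((q[:,:2]*1000).astype(np.float32)),np.median(q[:,2]))
    q=top(P,c,.045,.065,.1); print('stubtop',len(q),q.mean(0) if len(q) else '', np.ptp(q,axis=0) if len(q) else '')
im=S['im'];a=cv2.resize(im[225:315,120:240],(600,450),interpolation=2)
save('crop',a)
E
```

```text
cross [0.4718 0.3059 0.014 ]
rnd [ 0.4885 -0.0345  0.0463]
base [0.5652 0.1405 0.0168]
cross 453 465.42279052734375 311.8603515625 (51.829925537109375, 54.36457824707031) 50.87916946411133 0.046396532088482156
rnd 340 500.280517578125 -54.60392761230469 (54.16382598876953, 55.45975875854492) 68.8372802734375 0.04618234870899507
rndW 1475 500.01129150390625 -55.588226318359375 (52.8046760559082, 52.44129180908203) 68.48867797851562 0.04686505085649795
base S 1202 ((556.6805419921875, 163.36703491210938), 108.16924285888672) 0.016405846850626293
stubtop 211 [0.57238878 0.17286267 0.04900647] [0.08613917 0.14771616 0.01281579]
base W 6236 ((550.7868041992188, 106.08393859863281), 53.777706146240234) 0.01677726035038088
stubtop 376 [0.55224553 0.10593488 0.05339872] [0.03206752 0.03299508 0.01388625]
```

View pics/crop.png

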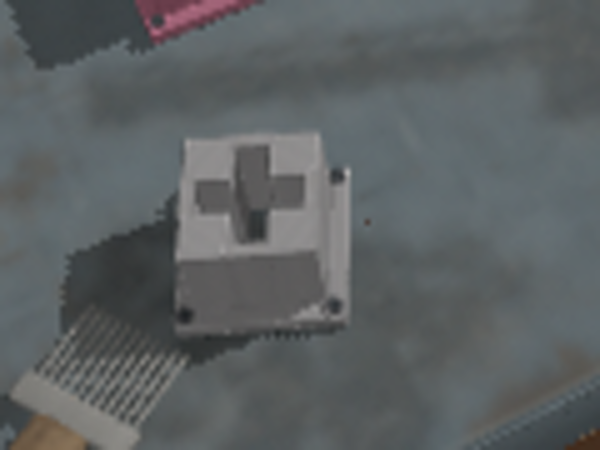

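The crop shows a grey square hub with a clear cross bore at about (250,190) in the crop, and the pink one beside it. So the target is the grey cross hub, near (0.465, 0.312) with yaw about 51° mod 90. The stub is near (0.551, 0.106). I'll move above the hub and turn the tool.

Emit:
play_rows([
  [85,0.78,-0.4,0,0],
  [85,0.78,-0.4,0,0],
  [85,0.78,-0.4,0,0],
  [85,0.78,-0.4,0,0],
  [85,0.78,-0.4,0,0],
  [85,0.78,-0.4,0,0],
  [85,0.78,-0.4,0,0],
  [85,0.78,-0.4,0,0],
  [85,0,0,0,0.98],
  [85,0,0,0,0.98],
  [85,0,0,0,0.98],
  [85,0,0,0,0.98],
])

```text
time: 1.65
ee_pos: [0.4648, 0.3119, 0.248]
tool_rot: [0.905, 0.426, -0.0, 0.0]
wrist_force: [-0.4, -0.5, 0.6]
gripper_width: 0.0848
finger_force: 0.0
```

```bash
cat >> h.py <<'E'
def square(P,c,z,r=.045,tol=.005):
    m=(abs(P[...,2]-z)<tol)&(np.hypot(P[...,0]-c[0],P[...,1]-c[1])<r); q=P[m]
    (a,b),s,ang=cv2.minAreaRect((q[:,:2]*1000).astype(np.float32));return len(q),a,b,s,ang,np.median(q[:,2])
def tool(o):
    M=R.from_quat(o['tool_rot']).as_matrix()
    return M, np.degrees(np.arctan2(M[1,1],M[0,1]))
E
python3 - <<'E'
from h import *
o=get_obs();print(o['time'],o['ee_pos'].round(4),tool(o)[1],tool(o)[0][:,2].round(3))
d=cam('wrist');P=pts(d);print(square(P,(.465,.312),.0465))
save('w1',d['image'])
# screw heads: earlier wrist image, unrolled top view of base
W=np.load('/tmp/wrist.npz');P=W['P'];im=W['im']
m=(np.hypot(P[...,0]-.5508,P[...,1]-.1061)<.075)
v,u=np.where(m);print(u.min(),u.max(),v.min(),v.max())
save('base',cv2.resize(im[v.min():v.max(),u.min():u.max()],None,fx=4,fy=4,interpolation=2))
E
```

```text
1.65 [0.4648 0.3119 0.248 ] -39.518506876941316 [-0.001 -0.    -1.   ]
(1231, 464.91925048828125, 311.6409606933594, (52.15293884277344, 51.626441955566406), 49.200660705566406, np.float64(0.04683902777989568))
139 260 8 138
```

View pics/w1.png

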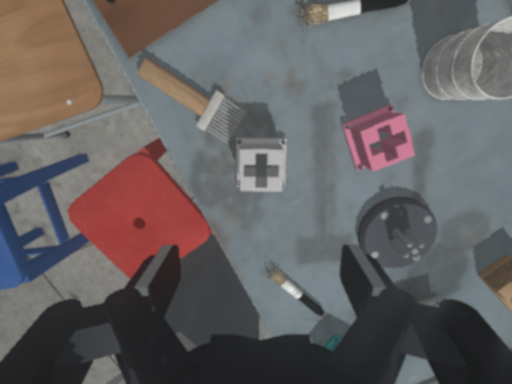

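View pics/base.png

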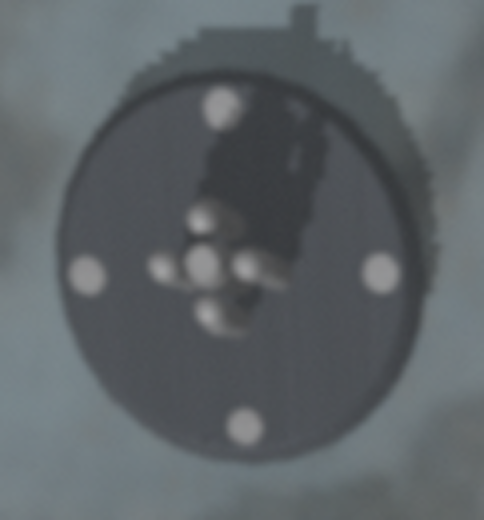

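The wrist view shows the hub square to the jaws at (261,165), with clear space on both sides. The base crop shows four screw heads at (88,275), (381,273), (221,107) and (245,427). I'll descend and grasp, then compute the spline yaw.

Emit:
play_rows([
  [85,0,0,0.9,0],
  [85,0,0,0.9,0],
  [85,0,0,0.9,0],
  [85,0,0,0.8,0],
  [85,0,0,0.5,0],
  [85,0,0,0.3,0],
  [85,0,0,0,0],
  [40,0,0,0,0],
  [40,0,0,0,0],
  [40,0,0,0,0],
  [40,0,0,0,0],
  [40,0,0,0,0],
], newtons=60)

```text
time: 3.2
ee_pos: [0.4659, 0.3127, 0.0349]
tool_rot: [0.903, 0.429, 0.001, -0.0]
wrist_force: [-0.0, -0.0, 5.6]
gripper_width: 0.0513
finger_force: 64.2
```

```bash
python3 - <<'E'
from h import *
W=np.load('/tmp/wrist.npz');P=W['P']
px=np.array([(88,275),(381,273),(221,107),(245,427)])/4+[139,8]
Q=np.array([P[int(v)-1:int(v)+2,int(u)-1:int(u)+2].reshape(-1,3).mean(0) for u,v in px]);print(Q.round(4),Q.mean(0))
for a,b in((0,1),(3,2)):
    e=Q[b]-Q[a];print(np.degrees(np.arctan2(e[1],e[0])),np.hypot(e[0],e[1]))
E
```

```text
[[0.5089 0.1067 0.0183]
 [0.5943 0.1066 0.0185]
 [0.5508 0.1503 0.0184]
 [0.5515 0.0638 0.0182]] [0.55136218 0.10684186 0.01836742]
-0.08438916144875752 0.08539449559872324
90.49439155050077 0.08652973720307147
```

Grasped: width 51 mm, force 64 N. The spline yaw is about 0.2°, and the stub axis is near (0.5513, 0.1067). Now I'll lift, turn back and carry it towards the stub.

Emit:
play_rows([
  [40,0,0,-0.4,0],
  [40,0,0,-0.7,0],
  [40,0,0,-0.7,0],
  [40,0,0,-0.7,0],
  [40,0,0,-0.3,-0.3],
  [40,0,0,0,-0.8],
  [40,0,0,0,-0.8],
  [40,0,0,0,-0.8],
  [40,0,0,0,-0.7],
  [40,0,0,0,-0.54],
  [40,0,0,0,0],
])

```text
time: 4.58
ee_pos: [0.4648, 0.3118, 0.1732]
tool_rot: [0.706, 0.708, -0.0, -0.0]
wrist_force: [0.4, 0.9, -2.2]
gripper_width: 0.0513
finger_force: 63.3
```

Emit:
play_rows([
  [40,-0.3,0.13,0,0],
  [40,-0.6,0.25,0,0],
  [40,-0.7,0.29,0,0],
  [40,-0.7,0.29,0,0],
  [40,-0.7,0.29,0,0],
  [40,-0.6,0.25,0,0],
  [40,-0.4,0.16,0,0],
  [40,-0.12,0.05,0,0],
  [40,0,0,0,0],
  [40,0,0,0,0],
])

```text
time: 5.82
ee_pos: [0.5508, 0.1077, 0.1733]
tool_rot: [0.705, 0.709, 0.0, -0.0]
wrist_force: [-0.3, 0.1, -2.4]
gripper_width: 0.051
finger_force: 63.3
```

```bash
python3 - <<'E'
from h import *
o=get_obs();p=o['ee_pos'];print(o['time'],p.round(4),tool(o)[1],tool(o)[0][:,2].round(3),o['gripper_width'],o['wrist_force'].round(1))
D={n:cam(n) for n in('scene','side','wrist')}
for n,d in D.items():
    P=pts(d);q=P[(np.abs(P[...,:2]-p[:2]).max(-1)<.05)&(abs(P[...,2]-p[2]-.013)<.006)];print(n,len(q))
    if len(q)>20:print(square(P,p[:2],p[2]+.013,r=.04,tol=.006))
    P0=P[(np.abs(P[...,:2]-[.5513,.1067]).max(-1)<.07)&(abs(P[...,2]-.0168)<.004)];print(len(P0), cv2.minEnclosingCircle((P0[:,:2]*1000).astype(np.float32)) if len(P0) else '')
save('c2',cv2.resize(np.hstack([D['scene']['image'][60:300,80:400],D['wrist']['image'][60:300,100:420]]),(800,300)))
E
```

```text
5.825 [0.5508 0.1077 0.1733] 0.2877253450795248 [-0.     0.001 -1.   ] 0.05096745220872307 [-0.3  0.1 -2.4]
scene 301
(300, 549.7279663085938, 114.19140625, (56.45539474487305, 69.12460327148438), 63.17253112792969, np.float64(0.18474732033617974))
1122 ((549.6802368164062, 108.25016784667969), 53.80424118041992)
side 290
(289, 551.2206420898438, 104.453369140625, (76.0212173461914, 54.878746032714844), 5.108705997467041, np.float64(0.1865846662223986))
664 ((551.22021484375, 102.97447204589844), 54.28568649291992)
wrist 8474
(8472, 550.6500244140625, 106.41615295410156, (53.53489685058594, 78.49346160888672), 89.76276397705078, np.float64(0.18523550742676304))
4390 ((550.2857666015625, 108.11105346679688), 53.21971893310547)
```

View pics/c2.png

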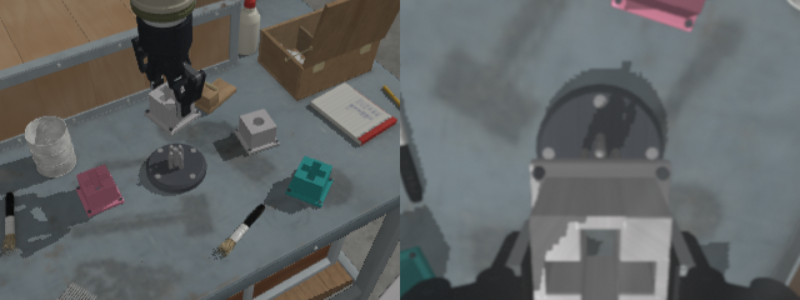

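The hub is held level above the drive. In the right half of the picture the slots are square to the screw heads. I'll check its offset in the hand using the +y face.

```bash
python3 - <<'E'
from h import *
P=pts(cam('wrist'));w=P[(abs(P[...,0]-.551)<.015)&(P[...,2]>.155)&(P[...,2]<.182)&(abs(P[...,1]-.133)<.012)]
print('face',len(w),np.median(w[:,1]),'-> hub y',np.median(w[:,1])-.026)
f=P[(abs(P[...,0]-.551)<.045)&(P[...,2]>.136)&(P[...,2]<.152)&(P[...,1]<.16)&(P[...,1]>.1)]
print('flange',f.min(0),f.max(0),'x mid',(np.percentile(f[:,0],[1,99])).mean(),'y',np.percentile(f[:,1],99)-.033)
c=np.polyfit(w[:,0],w[:,1],1);print('face yaw',np.degrees(np.arctan(c[0])))
s=P[(np.hypot(P[...,0]-.551,P[...,1]-.107)<.03)&(P[...,2]>.04)&(P[...,2]<.065)];print(len(s))
E
```

```text
face 1326 0.1322153346914498 -> hub y 0.10621533469144981
flange [0.51757854 0.11627268 0.13764817] [0.58366229 0.13997832 0.15199902] x mid 0.5506199225804558 y 0.10639749599243628
face yaw -0.1796721696659002
144
```

The hub is at (0.5506, 0.1063), within 1 mm of the stub axis. I'll lower to just above the stub, then insert slowly.

Emit:
play_rows([
  [40,0.01,0.01,0.4,0],
  [40,0,0,0.5,0],
  [40,0,0,0.3,0],
  [40,0,0,0.16,0],
  [40,0,0,0.1,0],
  [40,0,0,0.1,0],
  [40,0,0,0.1,0],
  [40,0,0,0.1,0],
  [40,0,0,0,0],
])

```text
time: 7.15
ee_pos: [0.5514, 0.1068, 0.0848]
tool_rot: [0.706, 0.708, -0.0, -0.0]
wrist_force: [-0.6, -0.4, -3.7]
gripper_width: 0.0513
finger_force: 63.3
```

The hub is 8 mm over the tip with no contact force, so I'll continue.

Emit:
play_rows([
  [40,0,0,0.1,0],
  [40,0,0,0.1,0],
  [40,0,0,0.1,0],
  [40,0,0,0.1,0],
  [40,0,0,0.1,0],
  [40,0,0,0.08,0],
  [40,0,0,0.04,0],
  [40,0,0,0,0],
])

```text
time: 8.15
ee_pos: [0.5516, 0.1068, 0.0542]
tool_rot: [0.706, 0.708, -0.0, -0.0]
wrist_force: [0.0, 0.5, -2.5]
gripper_width: 0.0509
finger_force: 63.3
```

Emit:
play_rows([
  [40,0,0,0.02,0],
  [40,0,0,0.02,0],
  [40,0,0,0,0],
])

```text
time: 8.52
ee_pos: [0.5518, 0.1069, 0.0529]
tool_rot: [0.706, 0.708, 0.0, 0.0]
wrist_force: [-2.0, -1.7, 3.3]
gripper_width: 0.0515
finger_force: 63.7
```

It touches the base at the expected height. Now I'll release and retreat.

Emit:
play_rows([
  [80,0,0,0,0],
  [80,0,0,0,0],
  [80,0,0,0,0],
  [80,0,0,0,0],
  [80,0,0,-0.3,0],
  [80,0,0,-0.8,0],
  [80,0,0,-0.9,0],
  [80,0,0,-0.9,0],
  [80,0,0,-0.7,0],
  [80,0,0,0,0],
])

```text
time: 9.78
ee_pos: [0.5534, 0.1073, 0.237]
tool_rot: [0.706, 0.708, 0.003, 0.002]
wrist_force: [0.1, -0.5, 0.1]
gripper_width: 0.0802
finger_force: 0.0
```

```bash
python3 - <<'E'
from h import *
d=cam('wrist');P=pts(d);print(square(P,(.5513,.1067),.0648))
m=(abs(P[...,2]-.0648)<.006)&(np.hypot(P[...,0]-.5513,P[...,1]-.1067)<.04);q=P[m];print(np.linalg.lstsq(np.c_[q[:,:2]-q[:,:2].mean(0),np.ones(len(q))],q[:,2],rcond=None)[0])
save('end',d['image'])
E
```

```text
(1459, 551.5198364257812, 105.32925415039062, (52.552669525146484, 52.00341796875), 89.7806625366211, np.float64(0.06490961273566026))
[ 0.00233087 -0.00067293  0.06473554]
```

View pics/end.png

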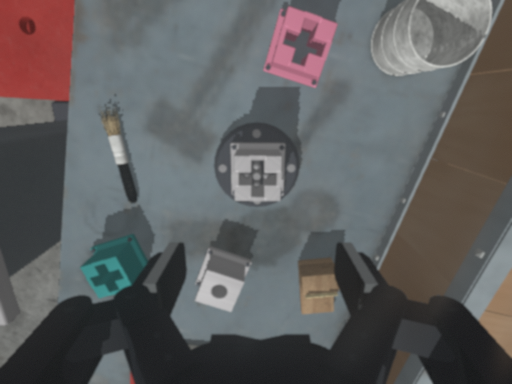

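The hub sits flat on the drive at (258,172), with the splines visible inside its slots and its top at z = 0.065, which matches home. The round-bored hub at (222,280) is untouched.

```bash
python3 -c "
from h import *
print(bot.finish_job())"
```

```text
the job is handed in; nothing more can be done
None
```

The cross-bore hub is on the stub, flat and fully home, the round-bored hub was not touched, and the job is handed in; no verdict was returned.

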